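# Tip the front pair of wooden balls off a counting tray

## Task

Two wooden tipping trays stand on the workshop bench, each holding two rows of two wooden balls. On the one with the steel cup standing under its spout, raise the rear handle bar just far enough that the two balls of the front row roll over the low front lip into the cup while the back row stays in place behind its higher lip, then let the tray down level again and let go. Do not tip the other tray, and leave the cup standing where it is.

Things in the scene. Friction and masses are not known exactly. Their poses are not given: they have to be found in the camera images.
- tray_handle (a point): Centre of the handle bar of the tray that has the cup: round wood, 12 mm thick, 65 mm free length, 117 mm above the bench when level, 72 mm clear of the tray's rear wall (18 mm taller than the bar), nothing below it. Axes, tray level: x from bar to spout (within 20 deg of world x), y along the bar, z up. The hinge runs along y, 160 mm ahead (x) and 12 mm below (z) this point. The bar can turn in the grip.
- tray (a joint): Tilt of the tray that has the cup about its spout-side hinge, rad: 0 level, growing as the handle rises, stop at 1.35. The tray (240 to 390 g) swings freely and falls back level when let go. In a slow lift the front balls go over their 3 mm lip at about 0.65 rad, the back balls over their 8 mm lip at about 1.05.
- front_a_center (a point): Pale wooden ball, 32 mm across, 12 g; this point is its centre. It starts in the front (spout side) row of the tray that has the cup.
- front_b_center (a point): Pale wooden ball, 32 mm across, 12 g; this point is its centre. It starts in the front (spout side) row of the tray that has the cup.
- back_a_center (a point): Pale wooden ball, 32 mm across, 12 g; this point is its centre. It starts in the back (handle side) row of the tray that has the cup.
- back_b_center (a point): Pale wooden ball, 32 mm across, 12 g; this point is its centre. It starts in the back (handle side) row of the tray that has the cup.
- cup: Open steel cup, 116 mm across the rim, 75 mm high, 250 g, loose on the bench and already standing under the spout of the tray to be tipped, its centre 50 to 60 mm beyond the hinge. Origin at the centre of its underside, z up. It need not be touched.
- spare_tray (a joint): Tilt of the other, identical tray, which has no cup, rad: 0 level. Leave it alone.
Not all that is in view belongs to the job. What is shaped like the part that bears tray_handle but orange is not meant.

How it is judged (in metres and radians):
On the way:
1. the tray with the cup is tipped up by at least 0.45 rad (value of joint tray above 0.45 rad), for 0.1 s.
At the end, for the whole second after the job is handed in: Both front-row balls lie inside the cup (centres within 48 mm of its axis and below 65 mm height); both back-row balls are within 15 mm of where they began; the tray is level again (under 0.08 rad); the cup stands upright (under 0.15 rad) and within 25 mm of where it began (horizontal distance between each of front_a_center, front_b_center and cup below 0.048 m and height (world z) of each of front_a_center, front_b_center below 0.065 m and distance of each of back_a_center, back_b_center from where it was at the start of the episode below 0.015 m and value of joint tray below 0.08 rad and distance of cup from where it was at the start of the episode below 0.025 m and angle between cup's own z axis and vertical below 0.15 rad); the robot touches nothing.
It fails at once if the other tray is tipped (more than 0.2 rad) (value of joint spare_tray above 0.2 rad).
It also fails if it takes over 43 s, if anything falls off the work surface, if the arm or the gripper's body presses on something with over 40 N, if the wrist force passes 120 N, or if a joint passes its speed limit or range.

## Robot

A 6-joint arm with a two-finger parallel gripper is mounted at the origin on the work surface. World frame = base frame: x ahead of the robot, y to its left, z up, the work surface at z = 0. Lengths are in m, angles in degrees, forces in N, time in s.
With the tool pointing down it reaches from about 0.275 to 0.75 m from the base axis. Payload 10.2 kg.
Tool frame: the origin (TCP) lies midway between the tips of the shut fingers; the grasp point (between the pads) lies behind it (manip.pinch_z is the z of the grasp point in the tool frame, in m); z points along the fingers, y is the line along which they close (so a half turn about z gives the same grasp; the last joint's range is limited). The gripper opens to 85 mm and grips with 20 to 120 N. Pads are 22 mm wide; open, the fingers measure 114 mm over their backs; the gripper's body (76 mm by 85 mm) begins 54 mm behind the grasp point. The pads swing forward as they close: fully open they stand 13 mm farther back than shut.
Start: joints at [-90.035, 17.928, 85.812, -0, 76.261, -12.8], TCP at [0.116, -0.512, 0.231] pointing down, gripper open.
Joint ranges: [-168.41, 168.41], [-55.51, 124.54], [10.69, 146.95], [-70.63, 250.63], [1, 178], [-165.06, 165.06]. Speed limits (degrees/s): [136.94, 136.94, 172.46, 180, 180, 180].

## Interface

Orientations are given as a 3x3 rotation matrix whose columns are the frame's x, y, z axes.
In Python, from cell import manip gives the robot as it stands. The module is installed in compiled form; this text tells all that it offers.
- The arm moves only by the tool servo_tool, never from a script. Its argument "plan" is a list of rows, each a list of 5 numbers: the shift along the tool's x, y, z in mm, then the turn about the tool's z in rad, then the closure in counts, from 0 (fully open) to 255 (shut). A call has 1 to 20 rows; each row is the pose to reach, as a shift and turn from the pose commanded when the call began, along the tool's axes at that moment; what a row does not reach only later rows make up. A row lasts 1/12 s, in which the tool goes at most 41.7 mm and 7.16 degrees, less where a joint would pass 70% of its speed; a pose out of reach is approached as far as the arm can. A call with a gripper value outside its range is refused whole. The fingers move at their own pace and stop on an object; "squeeze" is the grip in N (left out, the last holds). Time passes only in rows, so rows that repeat a pose let the fingers close. It gives the time, the measured TCP pose, the force, the opening and the grip force at its end, in the units of the state.
- manip.get_state(): the state, without advancing time (a new reading comes with each control period).
- manip.camera(name): name is "scene" or "top" or "wrist"; returns a dict with "img" (384x512x3 uint8, red, green, blue), "z_map" (384x512 float32, m along the optical axis (not along the pixel's ray), 0 where there is no reading), "vfov" (degrees; the focal length in pixels is half the picture's height over the tangent of half this angle, whatever the lens; pixels are square), "cx", "cy" (the principal point, pixels), "cam_to_world" (4x4, takes a point from camera to world coordinates); the wrist camera has in their place "hand_eye" (4x4, takes a point from camera to tool coordinates, whose origin is the TCP and whose axes are the flange's). Camera axes: x right, y up, looking along -z (the intrinsics and any distortion apply to the point x, -y, -z); pixel columns grow to the right and rows downward; lengths in m; the calibration is good to about 2 mm. A picture is of the moment at which its call begins: read the wrist's pose just before it.
- manip.hand_in(): hands the job in; it is judged then, once.
The state is a dict: "time_s": time; "joints": joint angles; "qvel": joint speeds; "tau": joint torques, N m; "ee_pos": TCP position; "eef_rot": TCP orientation; "force": force on the tool from outside, world axes, zero at the start; "ft_torque": the same for the moment, N m; "gripper_width": finger opening in m; "grip_force": force on a finger pad.
Only numpy, scipy, OpenCV 4.12 (cv2) and the standard library are available. Lean on these libraries where they do the work, as an engineer would, in place of code of your own. Each camera call takes 0.05 s, during which the arm holds its last target. There are 200 camera calls.

## Working session

There is one attempt and no reset: what is moved stays moved. The work goes in short steps, Python scripts to look and compute and a tool call to move; the robot and the scene stay as the last step left them, time stands still between calls to the robot, and variables do not carry over. Pictures are saved under pics/ and viewed, at most 10 in all, crops included, and the job is handed in when it is done.

Besides the shell and the picture viewer there is one more tool, called after "Call:" as name(argument=value, ...), one argument or row to a line, values as JSON. servo_tool: Moves the arm, as the interface text tells. Its arguments: {"type":"object","properties":{"plan":{"type":"array","items":{"type":"array","items":{"type":"number"}}},"squeeze":{"type":"number"}},"required":["plan"]}

```bash
mkdir -p pics
cat > h.py <<'E'
import numpy as np, cv2
from cell import manip
def pts(c, T=None):
    z=c["z_map"]; h,w=z.shape; f=h/2/np.tan(np.radians(c["vfov"])/2)
    u,v=np.meshgrid(np.arange(w),np.arange(h))
    P=np.stack([(u-c["cx"])/f*z,-(v-c["cy"])/f*z,-z],-1)
    T=np.array(c["cam_to_world"]) if T is None else T
    return P@T[:3,:3].T+T[:3,3]
E
python3 - <<'E'
from h import *
s=manip.get_state(); print(s, manip.pinch_z)
a=manip.camera("scene"); b=manip.camera("top")
for n,c in(("scene",a),("top",b)):
    print({k:v for k,v in c.items() if k not in("img","z_map")},(c["z_map"]>0).mean())
    np.save(n+".npy",c,allow_pickle=True)
cv2.imwrite("pics/a.png",np.vstack([cv2.resize(x["img"][:,:,::-1],(400,300)) for x in(a,b)]))
cv2.imwrite("pics/top.png",cv2.resize(b["img"][:,:,::-1],(800,600)))
cv2.imwrite("pics/scene.png",cv2.resize(a["img"][:,:,::-1],(800,600)))
E
```

```text
{'time_s': 0.0, 'joints': array([-9.00351732e+01,  1.79620842e+01,  8.58554606e+01, -7.42708278e-04,
        7.62598997e+01, -1.28008556e+01]), 'qvel': array([-0.03929053,  0.00869138, -0.12702518, -0.05405434,  0.07185809,
        0.01223489]), 'tau': array([-1.74884726e-04, -4.12268651e+01, -2.59742117e+01, -1.91188278e-04,
        4.19568649e-03,  1.88821690e-05]), 'ee_pos': array([ 0.11598264, -0.51175994,  0.23070196]), 'eef_rot': array([[ 9.75281196e-01,  2.20967392e-01, -1.17619832e-05],
       [ 2.20967205e-01, -9.75280302e-01,  1.35166784e-03],
       [ 2.87203286e-04, -1.32085524e-03, -9.99999086e-01]]), 'force': array([ 0.24275701, -0.28837993, -0.74015778]), 'ft_torque': array([ 0.01693185, -0.00786933, -0.01995804]), 'grip_force': 0.0, 'gripper_width': 0.08528984641116223} -0.0187
{'vfov': 55.72779458463175, 'cx': 254.15300051232984, 'cy': 190.34943462942212, 'cam_to_world': array([[-0.14507882, -0.55940808,  0.81609726,  1.21871783],
       [ 0.98938566, -0.07514106,  0.1243778 ,  0.18070816],
       [-0.00825553,  0.82547951,  0.56437171,  0.53494218],
       [ 0.        ,  0.        ,  0.        ,  1.        ]])} 0.9960276285807291
{'vfov': 52.77127122335431, 'cx': 252.7827818644675, 'cy': 191.82817663692123, 'cam_to_world': array([[-0.02937571,  0.98407212, -0.17532577,  0.47034642],
       [-0.9993444 , -0.02520034,  0.02599448,  0.07121143],
       [ 0.02116217,  0.17597443,  0.98416724,  0.86421757],
       [ 0.        ,  0.        ,  0.        ,  1.        ]])} 0.9956766764322916
```

View pics/top.png

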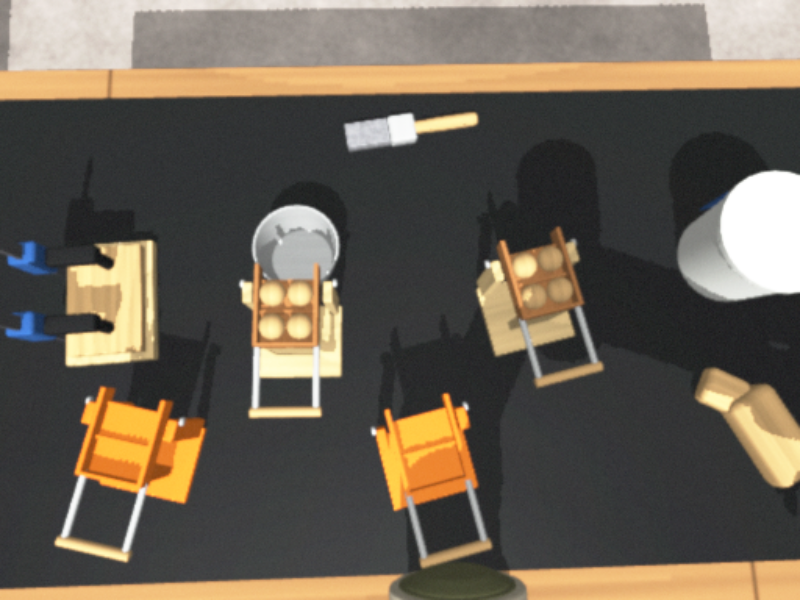

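View pics/scene.png

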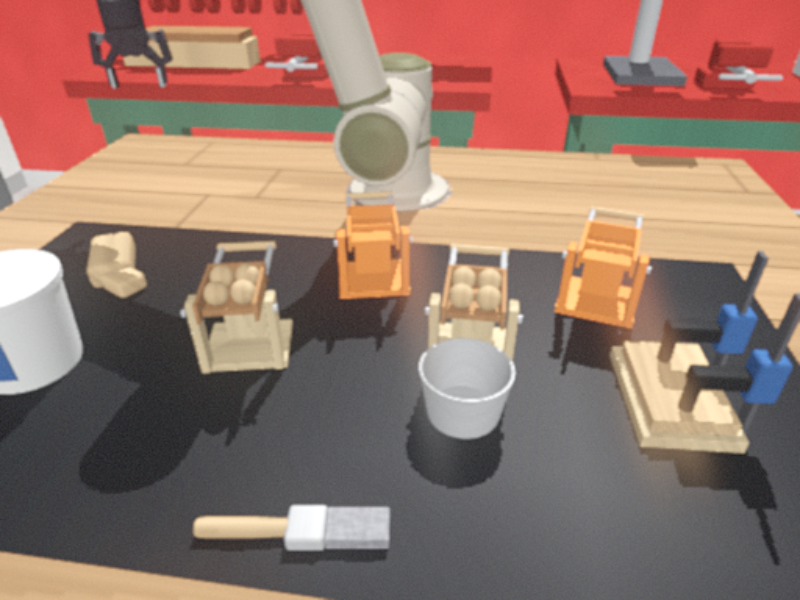

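The top view shows the tray with the cup: bar from (250,412) to (321,412), cup at (296,245), balls at (272..300, 293..326). The spare tray's bar is at (570,374), and two orange decoys stand nearer the robot. The scene view shows the cup at (466,385) and its tray's bar at (478,250).

Run:
```python
from h import *
c=np.load("top.npy",allow_pickle=True).item(); P=pts(c)
def reg(P,u0,u1,v0,v1,z0,z1,k=.64):
    Q=P[int(v0*k):int(v1*k),int(u0*k):int(u1*k)].reshape(-1,3); return Q[(Q[:,2]>z0)&(Q[:,2]<z1)]
Q=reg(P,240,330,402,422,.10,.14)
print("top bar",len(Q),Q.min(0),Q.max(0),np.median(Q,0)); 
d=np.linalg.svd(Q[:,:2]-Q[:,:2].mean(0),full_matrices=False)[2][0]; print("dir",d,np.degrees(np.arctan2(d[1],d[0])))
Q=reg(P,245,350,195,300,.066,.09); print("rim",len(Q),cv2.minEnclosingCircle(Q[:,:2].astype(np.float32)),Q.min(0),Q.max(0))
for u,v in((272,293),(300,293),(271,326),(300,326)):print("ball",P[int(v*.64),int(u*.64)])
c=np.load("scene.npy",allow_pickle=True).item(); P=pts(c)
Q=reg(P,440,515,243,258,.10,.14); Q=Q[(Q[:,0]<.35)]
print("scene bar",len(Q),Q.min(0) if len(Q) else"",Q.max(0),np.median(Q,0))
# orange near
c=np.load("top.npy",allow_pickle=True).item(); P=pts(c)
for r in((60,125,535,560),(430,490,540,560),(540,600,365,385)):
    Q=reg(P,*r,.09,.14);print(r,len(Q),np.median(Q,0))
```

```text
top bar 314 [0.46495463 0.14725855 0.11428019] [0.4824884  0.23232564 0.12459097] [0.47121649 0.19230147 0.12069765]
dir [-0.01861822 -0.99982667] -91.06680679796952
rim 298 ((0.6770316958427429, 0.17198847234249115), 0.07374465465545654) [0.61585852 0.12559832 0.0660268 ] [0.74672002 0.24052692 0.07764538]
ball [0.61212647 0.20093296 0.14186284]
ball [0.6111222  0.16688974 0.14260237]
ball [0.57186582 0.2022649  0.14341341]
ball [0.57099773 0.16692295 0.14290623]Traceback (most recent call last):
  File "<stdin>", line 12, in <module>
    return umr_maximum(a, axis, None, out, keepdims, initial, where)
ValueError: zero-size array to reduction operation maximum which has no identity
```

Call:
servo_tool(
  plan=[
    [10,-12,-10,-0.03,0],
    [30,-36,-15,-0.08,0],
    [55,-67,-15,-0.15,0],
    [80,-97,-15,-0.21,0],
    [105,-127,-15,-0.28,0],
    [130,-157,-15,-0.35,0],
    [155,-187,-15,-0.41,0],
    [180,-218,-15,-0.48,0],
    [205,-248,-15,-0.55,0],
    [230,-278,-15,-0.61,0],
    [255,-308,-15,-0.68,0],
    [280,-339,-15,-0.75,0],
    [305,-369,-15,-0.81,0],
    [330,-399,-15,-0.88,0],
    [355,-429,-15,-0.94,0],
    [380,-460,-15,-1.01,0],
    [405,-490,-15,-1.08,0],
    [430,-520,-15,-1.14,0],
    [455,-550,-15,-1.21,0],
    [475,-574,-15,-1.26,0],
  ],
)

```text
time_s: 1.77
ee_pos: [0.4529, 0.1554, 0.2459]
eef_rot: [[0.083, 0.997, -0.0], [0.997, -0.083, 0.0], [0.0, -0.0, -1.0]]
force: [0.3, 0.1, 0.3]
gripper_width: 0.0853
grip_force: 0.0
```

Call:
servo_tool(
  plan=[
    [15,0,0,-0.03,0],
    [27,0,0,-0.07,0],
    [35,-7,0,-0.07,0],
    [40,-7,0,-0.07,0],
    [40,-7,0,-0.07,0],
    [40,-7,0,-0.07,0],
  ],
)

```text
time_s: 2.27
ee_pos: [0.4488, 0.1927, 0.2465]
eef_rot: [[0.019, 1.0, 0.0], [1.0, -0.019, -0.0], [-0.0, 0.0, -1.0]]
force: [0.3, -0.3, -0.3]
gripper_width: 0.0852
grip_force: 0.0
```

Run:
```python
from h import *
s=manip.get_state(); c=manip.camera("wrist")
W=np.eye(4);W[:3,:3]=s["eef_rot"];W[:3,3]=s["ee_pos"];T=W@np.array(c["hand_eye"])
print(c["hand_eye"],T[:3,3]); P=pts(c,T)
m=(P[...,2]>.105)&(P[...,2]<.135)&(c["z_map"]>0)&(abs(P[...,0]-.475)<.02)&(abs(P[...,1]-.19)<.05)
print(m.sum())
Q=P[m]
if len(Q):
    print(Q.min(0),Q.max(0),np.median(Q,0)); d=np.linalg.svd(Q[:,:2]-Q[:,:2].mean(0),full_matrices=False)[2][0];print(d)
    print("x mid",(np.percentile(Q[:,0],2)+np.percentile(Q[:,0],98))/2,"top z",np.percentile(Q[:,2],95))
i=c["img"][:,:,::-1].copy(); i[m]=(0,0,255); cv2.imwrite("pics/w1.png",i)
```

```text
[[ 4.25538932e-04  9.61538288e-01  2.74670602e-01  7.05877245e-02]
 [ 9.99999100e-01 -5.97952069e-05 -1.33994380e-03 -7.07615574e-04]
 [-1.27198328e-03  2.74670925e-01 -9.61537449e-01 -1.43190564e-01]
 [ 0.00000000e+00  0.00000000e+00  0.00000000e+00  1.00000000e+00]] [0.44940801 0.26328854 0.38968383]
1326
[0.46402444 0.14730781 0.11474204] [0.49487866 0.23281596 0.12551731] [0.47176496 0.19294498 0.12219386]
[-0.00955125 -0.99995439]
x mid 0.47888256887358244 top z 0.12423806916245676
```

View pics/w1.png

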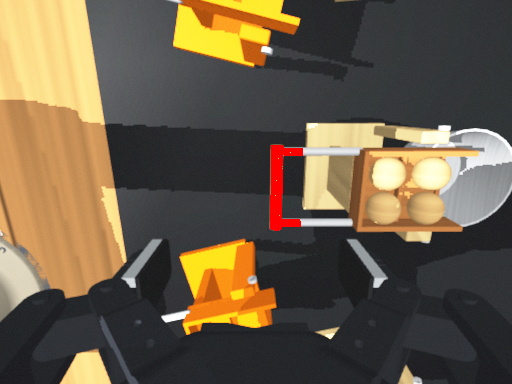

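The wrist view shows the bar masked at columns 272–283, rows 145–229, centre about (0.4705, 0.190); the tool yaw already matches. Next I go down with half-closed fingers, then grip.

Call:
servo_tool(
  plan=[
    [-1,8,5,0,60],
    [-2,16,15,0,80],
    [-3,22,30,0,80],
    [-3,22,50,0,80],
    [-3,22,70,0,80],
    [-3,22,90,0,80],
    [-3,22,108,0,80],
    [-3,22,122,0,80],
    [-3,22,134,0,80],
    [-3,22,142,0,80],
    [-3,22,147,0,80],
    [-3,22,148,0,80],
    [-3,22,148,0,80],
  ],
)

```text
time_s: 3.4
ee_pos: [0.4712, 0.1896, 0.0982]
eef_rot: [[0.018, 1.0, -0.0], [1.0, -0.018, -0.0], [-0.0, -0.0, -1.0]]
force: [1.0, 0.2, 0.1]
gripper_width: 0.0585
grip_force: 0.0
```

Call:
servo_tool(
  plan=[
    [0,0,0,0,130],
    [0,0,0,0,170],
    [0,0,0,0,200],
    [0,0,0,0,225],
    [0,0,0,0,240],
    [0,0,0,0,255],
    [0,0,0,0,255],
    [0,0,0,0,255],
    [0,0,0,0,255],
    [0,0,0,0,255],
  ],
  squeeze=25,
)

```text
time_s: 4.23
ee_pos: [0.4704, 0.1899, 0.0986]
eef_rot: [[0.018, 1.0, -0.001], [1.0, -0.018, -0.0], [-0.0, -0.001, -1.0]]
force: [-5.8, -0.9, 6.6]
gripper_width: 0.0107
grip_force: 24.5
```

Call:
servo_tool(
  plan=[
    [0,0.2,-2,0,255],
    [0,0.7,-6,0,255],
    [0,1.3,-11,0,255],
    [0,2,-16,0,255],
    [0,2.9,-20,0,255],
    [0,3.8,-24,0,255],
    [0,4.6,-28,0,255],
    [0,5.6,-31.5,0,255],
    [0,6.8,-35.5,0,255],
    [0,8,-39,0,255],
    [0,9.3,-43,0,255],
    [0,10.7,-46.7,0,255],
    [0,12.2,-50.5,0,255],
    [0,13.8,-54,0,255],
    [0,15.5,-58,0,255],
    [0,17.3,-61.4,0,255],
    [0,19.2,-65,0,255],
    [0,21.2,-68.3,0,255],
    [0,23.2,-72,0,255],
    [0,25.3,-75.2,0,255],
  ],
)

```text
time_s: 5.9
ee_pos: [0.4942, 0.1895, 0.1742]
eef_rot: [[0.017, 1.0, -0.005], [1.0, -0.017, -0.0], [-0.001, -0.005, -1.0]]
force: [-15.4, -0.0, 7.2]
gripper_width: 0.011
grip_force: 24.7
```

Call:
servo_tool(
  plan=[
    [0,0.2,-2,0,255],
    [0,0.5,-3.5,0,255],
    [0,1.4,-4.8,0,255],
    [0,2.3,-6.1,0,255],
    [0,3.2,-7.4,0,255],
    [0,4.2,-8.7,0,255],
    [0,5.1,-10,0,255],
    [0,6.1,-11.3,0,255],
    [0,7.1,-12.5,0,255],
    [0,8.1,-13.8,0,255],
    [0,9.1,-15,0,255],
    [0,10.2,-16.3,0,255],
    [0,11.2,-17.5,0,255],
    [0,12.2,-18.8,0,255],
    [0,13.2,-20,0,255],
    [0,14.3,-21.2,0,255],
    [0,14.3,-21.2,0,255],
    [0,14.3,-21.2,0,255],
    [0,14.3,-21.2,0,255],
    [0,14.3,-21.2,0,255],
  ],
)

```text
time_s: 7.57
ee_pos: [0.5096, 0.1892, 0.1958]
eef_rot: [[0.018, 1.0, -0.002], [1.0, -0.018, -0.0], [-0.0, -0.002, -1.0]]
force: [-11.4, -0.8, 6.5]
gripper_width: 0.0114
grip_force: 24.8
```

Run:
```python
from h import *
a=manip.camera("scene"); b=manip.camera("top")
x=cv2.resize(a["img"][130:300,230:360,::-1],None,fx=3,fy=3);y=cv2.resize(b["img"][110:280,130:240,::-1],None,fx=3,fy=3)
cv2.imwrite("pics/m1.png",np.hstack([x,y]))
s=manip.get_state();print(s["time_s"],s["ee_pos"])
```

```text
7.6667 [0.5096025  0.18919096 0.19582417]
```

View pics/m1.png

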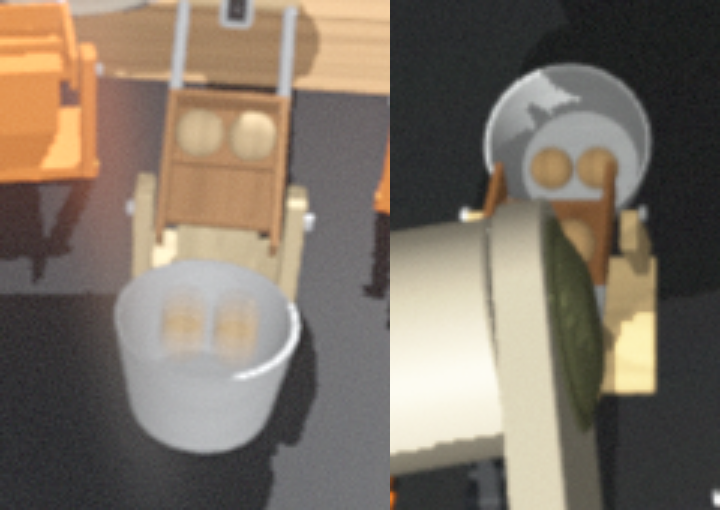

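Both front balls have rolled into the cup (left crop (183,325) and (237,325); right crop (550,168) and (597,168)), and the back row sits behind its lip at (200,132) and (253,135). Now I lower the tray.

Call:
servo_tool(
  plan=[
    [0,-2.5,3,0,255],
    [0,-6.6,7.5,0,255],
    [0,-11.3,14.1,0,255],
    [0,-15.8,20.4,0,255],
    [0,-19.7,27.4,0,255],
    [0,-23.5,34.4,0,255],
    [0,-26.8,42,0,255],
    [0,-29.8,49.7,0,255],
    [0,-32.4,57.2,0,255],
    [0,-34.6,64.9,0,255],
    [0,-36.5,72.6,0,255],
    [0,-38.1,80.5,0,255],
    [0,-38.7,84.5,0,255],
    [0,-39.2,88.4,0,255],
    [0,-39.4,91,0,255],
    [0,-39.6,93,0,255],
    [0,-39.8,95,0,255],
    [0,-39.8,96,0,255],
    [0,-39.8,96,0,255],
  ],
)

```text
time_s: 9.25
ee_pos: [0.4704, 0.1898, 0.0989]
eef_rot: [[0.018, 1.0, -0.001], [1.0, -0.018, -0.0], [-0.0, -0.001, -1.0]]
force: [-6.9, 0.4, -0.6]
gripper_width: 0.0111
grip_force: 26.0
```

Call:
servo_tool(
  plan=[
    [0,0,0,0,220],
    [0,0,0,0,190],
    [0,0,0,0,150],
    [0,0,0,0,110],
    [0,0,0,0,80],
    [0,0,0,0,80],
    [0,0,0,0,80],
    [0,0,0,0,80],
    [0,0,-3,0,80],
    [0,0,-10,0,80],
    [0,0,-25,0,80],
    [0,0,-45,0,80],
    [0,0,-70,0,80],
    [0,0,-95,0,80],
    [0,0,-115,0,80],
    [0,-20,-130,0,80],
    [0,-45,-140,0,80],
    [0,-60,-140,0,80],
    [0,-60,-140,0,80],
  ],
)

```text
time_s: 10.83
ee_pos: [0.409, 0.1912, 0.2401]
eef_rot: [[0.017, 1.0, 0.002], [1.0, -0.017, 0.0], [0.0, 0.002, -1.0]]
force: [0.5, -0.4, 0.2]
gripper_width: 0.0587
grip_force: 0.0
```

Run:
```python
from h import *
a=manip.camera("scene"); b=manip.camera("top")
x=cv2.resize(a["img"][130:300,230:360,::-1],None,fx=3,fy=3);y=cv2.resize(b["img"][110:280,130:240,::-1],None,fx=3,fy=3)
cv2.imwrite("pics/m2.png",np.hstack([x,y]))
s=manip.get_state();print(s["time_s"],s["ee_pos"],s["force"])
```

```text
10.9333 [0.41102619 0.19090251 0.23927782] [ 0.11625082  0.05637767 -0.06284162]
```

View pics/m2.png

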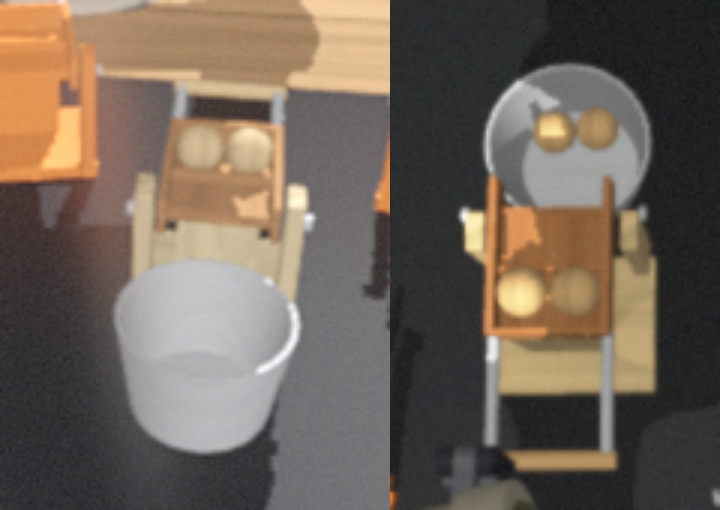

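Both front balls lie in the cup (right crop (553,131) and (598,129)), the back row is in place, and the tray is level and released. I let things settle, then hand in.

Call:
servo_tool(
  plan=[
    [0,0,-5,0,80],
    [0,0,-10,0,80],
    [0,0,-10,0,80],
    [0,0,-10,0,80],
    [0,0,-10,0,80],
    [0,0,-10,0,80],
    [0,0,-10,0,80],
    [0,0,-10,0,80],
    [0,0,-10,0,80],
    [0,0,-10,0,80],
    [0,0,-10,0,80],
    [0,0,-10,0,80],
    [0,0,-10,0,80],
    [0,0,-10,0,80],
    [0,0,-10,0,80],
    [0,0,-10,0,80],
    [0,0,-10,0,80],
    [0,0,-10,0,80],
    [0,0,-10,0,80],
    [0,0,-10,0,80],
  ],
)

```text
time_s: 12.6
ee_pos: [0.4107, 0.1909, 0.2487]
eef_rot: [[0.018, 1.0, -0.0], [1.0, -0.018, -0.0], [-0.0, -0.0, -1.0]]
force: [-0.3, 0.0, -0.4]
gripper_width: 0.0587
grip_force: 0.0
```

```bash
python3 -c "
from cell import manip
print(manip.hand_in())"
```

```text
the job is handed in; nothing more can be done
None
```

I handed the job in at about 12.6 s: pictures taken after I let go show both front balls in the cup, the back row in place, and the tray level; the cup and the other tray were not touched. The hand-in returned no verdict.

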